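# Pack the spare cells and tilt-test the transit crate

### The job

Do the tilt test on the battery transit crate: flip both bale clips off, lift the lid off and put it down beside the stand, and lay every loose battery cell that lies on the table at the front right into the crate. Then put the lid back on squarely and swing both clips fully shut over it. Lift the crate's front bar until the crate is tilted to 40 degrees (never beyond 50), hold it there for about two seconds, bring it back fully level and let go, leaving the multimeter and the tape roll where they are.

Things in the scene. Friction and masses are not known exactly. Their poses are not given: they have to be found in the camera images.
- tilt_stand: fixed grey steel stand, base 120 x 230 x 8 mm, with two uprights between which the crate hangs; origin at the centre of its underside, on the table; its x axis points away from the robot (towards the crate's back), y to the left; yaw varies up to 0.2 rad. The crate and the clips move with it.
- tilt_axis (a point): point on the crate's tilt axis midway between the uprights, 95 mm above the table; the axis runs along the stand's y
- crate (a joint): tilt of the crate in rad: 0 = level, resting on a stop; grows as the front (the side towards the robot) is lifted; 0.698 = 40 degrees; range 0 to 1.05. Friction (0.5 N m, about 4 N at the bar) holds it wherever it is left. White ticks on the right upright's boss mark 0, 20, 40 (long) and 60 degrees.
- crate_rim (a point): centre of the mouth of the grey plastic crate, at rim height, 40 mm above the tilt axis when level; the crate is 120 (along x) x 170 (along y) x 50 mm outside, walls and floor 5 mm, axes as the stand's, tilting with the crate
- crate_floor (a point): centre of the crate's inner floor, 45 mm below the rim, axes as crate_rim
- crate_bar (a point): middle of the steel lifting bar at the crate's front: round, 14 mm thick, 100 mm long, along y; its axis is 58 mm in front of the crate's front wall, 118 mm in front of and 15 mm above the tilt axis when level. The fingers can close on it from above along x and stay upright while the bar turns between them.
- clip_left (a joint): left (+y) bale clip, rad: 0 = shut, hooked over the lid's edge; grows as it is swung outwards (away from the crate), up to 0.85 = open. Stiff: a push of about 3 N at the tab swings it, and it stays where it is left. To shut it, follow its arc: a purely level push on the tab's end can jam.
- clip_left_tab (a point): middle of the left clip's upright thumb tab (30 wide along x, 4 thick, 40 mm high: from 25 mm below to 15 mm above this point), 60 mm above the clip's pivot. Shut, a hook (its top face 35 mm above the pivot) reaches inwards 19 mm over the lid from the tab's foot. Push the tab outwards from inside to open, inwards from outside to shut. Pivot: 93 mm left of and 20 mm above tilt_axis.
- clip_right (a joint): right (-y) bale clip, mirror image of the left: 0 = shut, up to 0.85 = open, swung outwards to -y
- clip_right_tab (a point): middle of the right clip's thumb tab, mirror image of the left
- lid: loose white lid, about 0.2 kg, plate 120 x 170 x 8 mm over a 10 mm locating skirt 102 x 152 mm (4 mm of play a side in the crate's mouth); origin at the centre of the skirt's lower edge; on the crate this lies 10 mm below the rim
- lid_handle (a point): middle of the lid's black bar handle, 48 mm above the lid's origin; bar 75 mm along the lid's x, 14 mm wide, 14 mm high, its lower face 23 mm above the plate
- cell_1: round battery cell in a green sleeve, 18 mm diameter, 67 mm long along its own y, lying on the table at the front right; origin at the centre of its underside (9 mm below its middle). Two or three of the four cells are there; the others are absent.
- cell_2: round battery cell in a green sleeve, 18 mm diameter, 67 mm long along its own y, lying on the table at the front right; origin at the centre of its underside (9 mm below its middle). Two or three of the four cells are there; the others are absent.
- cell_3: round battery cell in a green sleeve, 18 mm diameter, 67 mm long along its own y, lying on the table at the front right; origin at the centre of its underside (9 mm below its middle). Two or three of the four cells are there; the others are absent.
- cell_4: round battery cell in a green sleeve, 18 mm diameter, 67 mm long along its own y, lying on the table at the front right; origin at the centre of its underside (9 mm below its middle). Two or three of the four cells are there; the others are absent.
- meter: multimeter lying in front of the stand, 135 x 68 x 37 mm: a bystander
- tape_roll: roll of black tape, 62 mm across, 19 mm high: a bystander

How it is judged:
On the way, in this order (a step that is already met when the one before it is completed fails the run):
1. both clips are flipped off, the lid still on the crate (value of joint each of clip_left, clip_right above 0.55 rad and distance between lid and crate_rim below 0.03 m), for 0.2 s.
2. the lid is off beside the stand and every cell present lies in the crate (horizontal distance between lid and crate_rim above 0.12 m and x of cell_1 in the frame of crate_floor between -0.056 and 0.056 m and y of cell_1 in the frame of crate_floor between -0.081 and 0.081 m and z of cell_1 in the frame of crate_floor between -0.01 and 0.035 m and x of cell_2 in the frame of crate_floor between -0.056 and 0.056 m and y of cell_2 in the frame of crate_floor between -0.081 and 0.081 m and z of cell_2 in the frame of crate_floor between -0.01 and 0.035 m and x of cell_3 in the frame of crate_floor between -0.056 and 0.056 m and y of cell_3 in the frame of crate_floor between -0.081 and 0.081 m and z of cell_3 in the frame of crate_floor between -0.01 and 0.035 m and x of cell_4 in the frame of crate_floor between -0.056 and 0.056 m and y of cell_4 in the frame of crate_floor between -0.081 and 0.081 m and z of cell_4 in the frame of crate_floor between -0.01 and 0.035 m), for 0.2 s.
3. the lid is seated on the crate and both clips are shut (z of lid in the frame of crate_rim between -0.014 and -0.006 m and x of lid in the frame of crate_rim between -0.01 and 0.01 m and y of lid in the frame of crate_rim between -0.01 and 0.01 m and angle between the z axis of lid and the z axis of crate_rim, either way round below 0.06 rad and value of joint each of clip_left, clip_right below 0.12 rad), for 0.2 s.
4. the crate is held at 40 degrees (35 to 45) for a second (value of joint crate between 0.61 and 0.785 rad), for 1 s.
At the end, for the whole second after the job is handed in: the crate is level (within 0.05 rad) and at rest, the lid seated in its mouth, both clips shut (below 0.12 rad), every cell present inside the crate (all of step 3 and value of joint crate below 0.05 rad and angular speed of lid below 0.1 rad/s and x of cell_1 in the frame of crate_floor between -0.056 and 0.056 m and y of cell_1 in the frame of crate_floor between -0.081 and 0.081 m and z of cell_1 in the frame of crate_floor between -0.01 and 0.035 m and x of cell_2 in the frame of crate_floor between -0.056 and 0.056 m and y of cell_2 in the frame of crate_floor between -0.081 and 0.081 m and z of cell_2 in the frame of crate_floor between -0.01 and 0.035 m and x of cell_3 in the frame of crate_floor between -0.056 and 0.056 m and y of cell_3 in the frame of crate_floor between -0.081 and 0.081 m and z of cell_3 in the frame of crate_floor between -0.01 and 0.035 m and x of cell_4 in the frame of crate_floor between -0.056 and 0.056 m and y of cell_4 in the frame of crate_floor between -0.081 and 0.081 m and z of cell_4 in the frame of crate_floor between -0.01 and 0.035 m); the robot touches nothing.
It fails at once if the crate is tilted beyond 50 degrees (value of joint crate above 0.873 rad).
It fails at once if the crate is tilted past 17 degrees with a clip off (value of joint crate above 0.3 rad and value of joint any of clip_left, clip_right above 0.5 rad).
It fails at once if the multimeter or the tape roll is moved by more than 4 cm (distance of any of meter, tape_roll from where it was at the start of the episode above 0.04 m).
Of cell_1, cell_2, cell_3, cell_4 only 2 to 3 are there at a start; the rules pass over those that are not, and their reading is None.
At some moment in a run one of cell_1, cell_2, cell_3, cell_4 may be knocked a few centimetres aside while the robot is not near it.
Once in a run the grip may slacken for a moment while it holds something.
It also fails if it takes over 210 s, if anything falls off the work surface, if the arm or the gripper's body presses on something with over 40 N, if the wrist force passes 120 N, or if a joint passes its speed limit or range.

### The arm

A 7-joint arm with a two-finger parallel gripper is mounted at the origin on a cart in front of the work surface, level with it; the furniture and walls round the work are solid. World frame = base frame: x ahead of the robot, y to its left, z up, the work surface at z = 0. Lengths are in m, angles in rad, forces in N, time in s.
With the tool pointing down it reaches from about 0.375 to 0.925 m from the base axis. Payload 3.1 kg.
Tool frame: the origin (TCP) lies at the very end of the fingers, on their centre line; the grasp point (between the pads) lies 19 mm behind it; z points along the fingers, y is the line along which they close (so a half turn about z gives the same grasp; the last joint's range is limited). The gripper opens to 85 mm and grips with 20 to 120 N. Pads are 22 mm wide; open, the fingers measure 114 mm over their backs; the gripper's body (76 mm by 85 mm) begins 54 mm behind the grasp point. The pads swing forward as they close: fully open they stand 13 mm farther back than shut.
Start: joints at [1.082, 0.383, 0.044, 1.598, -0.018, 1.161, -0.05], TCP at [0.248, -0.601, 0.231] pointing down, gripper open.
Joint ranges: [-2.61, 2.61], [-0.41, 2.15], [-1.48, 1.57], [0, 2.5], [-1.57, 4.71], [0.05, 1.97], [-2.85, 2.85]. Speed limits (rad/s): [2.79, 2.79, 3.14, 3.14, 3.14, 3.14, 3.14].

### API

Orientations are given as a unit quaternion [x, y, z, w].
In Python, from bench import ctrl gives the robot as it stands. Calls block until the motion is done:
- ctrl.move_ptp(position, orientation): joint-space move of the TCP to a pose.
- ctrl.movel(position, orientation=None, speed=0.15): straight line of the TCP; orientation=None keeps the orientation; speed is the mean speed in m/s.
- ctrl.move_j(angles): joint-space move.
- ctrl.move_gripper(opening, effort=None): finger opening in m; effort is the grip in N (None keeps the last); returns when the fingers have stopped.
- ctrl.pause(seconds).
- ctrl.inverse_kinematics(position, orientation): joint angles nearest the present ones, or None.
- ctrl.get_state(): the state.
- ctrl.read_camera(name): name is "side" or "top"; returns the picture (384x512x3 uint8, red, green, blue); there is no depth.
- ctrl.camera_params(name): a dict with "K" (3x3 intrinsics, pixels), "dist_coeffs" ([k1, k2, p1, p2, k3] as OpenCV has them; the pictures are not rectified), "camera_from_world" (4x4, takes a point from world to camera coordinates). Camera axes: x right, y down, z forward; pixel columns grow to the right and rows downward; lengths in m; the calibration is good to about 2 mm. A picture is of the moment at which its call begins. camera_params takes no time and is no camera call.
A pose or a line that the arm cannot do raises ctrl.MotionError and nothing moves.
- ctrl.sign_off(): hands the job in; it is judged then, once.
The state is a dict: "time_s": time; "qpos": joint angles; "joint_vel": joint speeds; "effort": joint torques, N m; "eef_pos": TCP position; "tcp_rot": TCP orientation; "ft_force": force on the tool from outside, world axes, zero at the start; "ft_torque": the same for the moment, N m; "finger_gap": finger opening in m; "grasp_force": force on a finger pad.
Only numpy, scipy, OpenCV 4.12 (cv2) and the standard library are available. Lean on these libraries where they do the work, as an engineer would, in place of code of your own. Each camera call takes 0.05 s, during which the arm holds its last target. There are 200 camera calls.

## Working session

There is one attempt and no reset: what is moved stays moved. The work goes in short steps, each a Python script; the robot and the scene stay as the last script left them, time stands still between calls to the robot, and variables do not carry over. Pictures are saved under pics/ and viewed, at most 14 in all, crops included, and the job is handed in when it is done.

```bash
ls; mkdir -p pics
python3 - <<'E'
from bench import ctrl
import cv2,numpy as np
for n in("top","side"):
    im=ctrl.read_camera(n); cv2.imwrite(f"pics/{n}0.png",im[:,:,::-1])
    p=ctrl.camera_params(n);print(n,np.round(p["K"],1),p["dist_coeffs"],np.round(p["camera_from_world"],3))
s=ctrl.get_state();print(s["tcp_rot"],s["time_s"],s["ft_force"])
E
```

```text
bench.py
pics
top [[479.7   0.  249.3]
 [  0.  479.7 185.8]
 [  0.    0.    1. ]] [-0.06091188  0.          0.          0.          0.        ] [[ 0.027 -0.999 -0.019 -0.041]
 [-0.985 -0.024 -0.173  0.505]
 [ 0.173  0.024 -0.985  1.091]
 [ 0.     0.     0.     1.   ]]
side [[346.7   0.  254. ]
 [  0.  346.7 194.1]
 [  0.    0.    1. ]] [0.03577897 0.         0.         0.         0.        ] [[ 0.998 -0.067 -0.022 -0.491]
 [-0.06  -0.641 -0.766  0.092]
 [ 0.037  0.765 -0.643  1.057]
 [ 0.     0.     0.     1.   ]]
[ 9.80960693e-01  1.94202521e-01 -3.14475127e-04 -1.18316734e-03] 0.1 [ 0.13750678  0.10352678 -0.27134502]
```

View pics/top0.png

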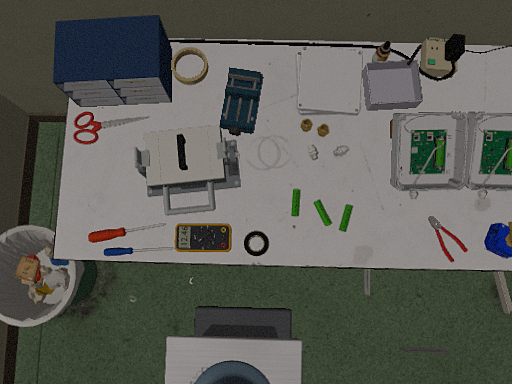

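View pics/side0.png

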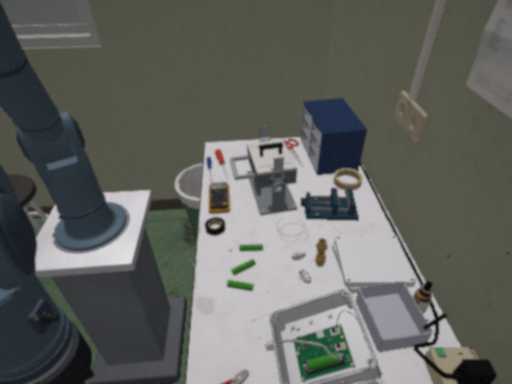

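The top view shows the crate at about (185,157), with clips at (142,160) and (232,150) and the bar at (190,200). The three cells are at (296,202), (322,212) and (346,217), the meter at (203,237) and the tape at (256,243). In the side view the crate is at (270,160) and the cells at (251,247), (243,267) and (240,285). Next I'll enlarge the crate in both views.

```bash
cat > h.py <<'E'
from bench import ctrl
import cv2,numpy as np
from scipy.spatial.transform import Rotation as R
def ray(n,uv):
    p=ctrl.camera_params(n);K=np.array(p["K"]);d=np.array(p["dist_coeffs"]);T=np.array(p["camera_from_world"])
    a=cv2.undistortPoints(np.array(uv,float).reshape(-1,1,2),K,d).reshape(-1,2)
    D=np.c_[a,np.ones(len(a))]@T[:3,:3]; return -T[:3,:3].T@T[:3,3],D/np.linalg.norm(D,axis=1)[:,None]
def onz(n,uv,z):
    c,D=ray(n,uv); return c+D*((z-c[2])/D[:,2])[:,None]
def tri(u,v):
    c1,D1=ray("top",[u]);c2,D2=ray("side",[v]);A=np.c_[D1[0],-D2[0]]
    t=np.linalg.lstsq(A,c2-c1,rcond=None)[0];p=c1+t[0]*D1[0];q=c2+t[1]*D2[0]
    return (p+q)/2,np.linalg.norm(p-q)
def proj(n,P):
    p=ctrl.camera_params(n);T=np.array(p["camera_from_world"])
    return cv2.projectPoints(np.array(P,float).reshape(-1,1,3),cv2.Rodrigues(T[:3,:3])[0],T[:3,3],np.array(p["K"]),np.array(p["dist_coeffs"]))[0].reshape(-1,2)
def quat(a,tilt=0):
    "tool down, closing line (y) at yaw a from world +y"
    return (R.from_euler('z',a)*R.from_quat([1,0,0,0])).as_quat()
def greens(n):
    im=ctrl.read_camera(n);h=cv2.cvtColor(im,cv2.COLOR_RGB2HSV)
    m=cv2.inRange(h,(45,120,60),(75,255,255));c,_=cv2.findContours(m,cv2.RETR_EXTERNAL,cv2.CHAIN_APPROX_NONE)
    return im,[(np.array(cv2.minAreaRect(k)[0]),k) for k in c if cv2.contourArea(k)>40]
E
python3 - <<'E'
from h import *
for n,(x,y,w,h),f in(("top",(125,115,130,100),6),("side",(220,115,100,105),5.7)):
    im=cv2.imread(f"pics/{n}0.png")[y:y+h,x:x+w]; cv2.imwrite(f"pics/{n}0c.png",cv2.resize(im,None,fx=f,fy=f,interpolation=cv2.INTER_CUBIC))
for n in("top","side"):
    im,g=greens(n)
    for c,k in g: print(n,np.round(c,1),len(k),np.round(onz(n,[c],.009)[0],3),np.round(cv2.minAreaRect(k)[1],1))
for nm,uv in dict(lidL=(100,187),lidR=(275,160),tape=(256,243),meter=(203,237),edge=(62,200),scis=(140,120),ws=(313,152)).items(): print(nm,np.round(onz("top",[uv],0)[0],3))
E
```

```text
top [345.4 217.3] 59 [ 0.441 -0.261  0.009] [ 6.5 26.2]
top [322.1 212.7] 56 [ 0.451 -0.204  0.009] [26.5  6.5]
top [295.2 202.1] 60 [ 0.475 -0.139  0.009] [ 6.6 26.2]
top [508.5 158. ] 40 [ 0.598 -0.669  0.009] [18.  5.]
top [492.8 154.6] 93 [ 0.605 -0.629  0.009] [14.  18.5]
top [439.5 155. ] 49 [ 0.601 -0.495  0.009] [20.  7.]
side [322.3 356.2] 246 [ 0.606 -0.451  0.009] [36.3 48. ]
side [326.6 338.7] 104 [ 0.623 -0.414  0.009] [31.4 17. ]
side [239.9 284.7] 50 [ 0.44  -0.261  0.009] [22.7  4.4]
side [243.2 266.4] 41 [ 0.451 -0.205  0.009] [ 3.6 21.5]
side [250.5 247.5] 42 [ 0.474 -0.142  0.009] [ 3. 19.]
lidL [0.502 0.344 0.   ]
lidR [ 0.58  -0.089  0.   ]
tape [ 0.374 -0.047  0.   ]
meter [0.385 0.082 0.   ]
edge [0.467 0.438 0.   ]
scis [0.677 0.256 0.   ]
ws [ 0.603 -0.183  0.   ]
```

View pics/top0c.png

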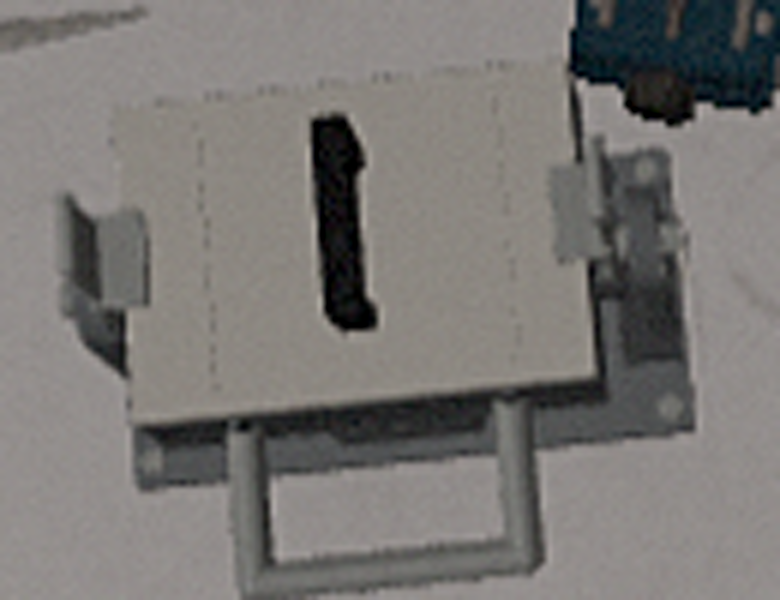

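View pics/side0c.png

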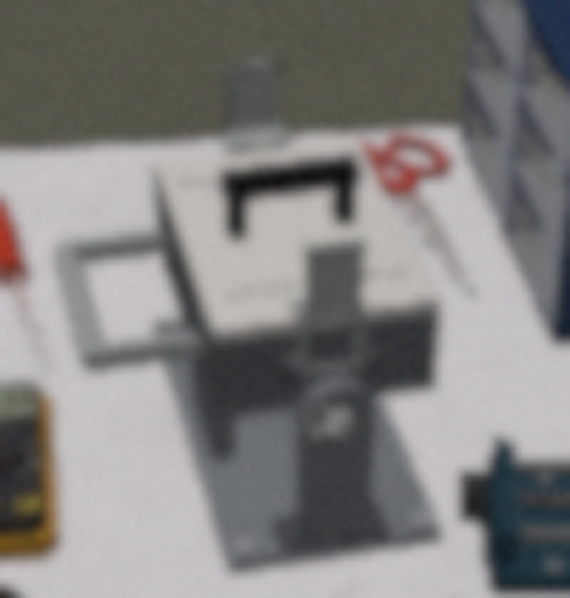

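The top crop shows the lid plate corners at (143.7,132.8), (219.7,126.3), (224.3,178) and (147.5,185.3), the handle along (181,136)-(181.5,168), and the bar along (168,211)-(213,207). The side crop shows the handle bar, both tabs and the lift bar clearly.

Run:
```python
from h import *
t=lambda x,y:(x/6+125,y/6+115)
s=lambda x,y:(x/5.7+220,y/5.7+115)
c=onz("top",[t(112,107),t(568,68),t(596,378),t(135,422)],.143);print(np.round(c,3),c.mean(0))
print("sizes",np.linalg.norm(np.roll(c,-1,0)-c,axis=1))
yl=c[0]+c[3]-c[1]-c[2];xf=c[0]+c[1]-c[2]-c[3];print("yaw",np.arctan2(-yl[0],yl[1]),np.arctan2(xf[1],xf[0]))
for nm,a,b in[("lidFL",t(135,422),s(205,338)),("lidFR?",t(596,378),s(205,338)),("lidBR",t(568,68),s(437,303)),("lidBL",t(112,107),s(350,135)),("lidFLfar",t(135,422),s(155,168)),
 ("hF",t(345,322),s(232,178)),("hB",t(332,120),s(350,165)),
 ("barL",t(258,580),s(70,250)),("barR",t(530,556),s(93,352)),
 ("tabRtop",t(598,145),s(360,245)),("tabLtop",t(65,250),s(252,62))]: 
    p,e=tri(a,b);print(nm,np.round(p,3),round(e,4))
im=ctrl.read_camera("top")
k=np.array([t(112,107),t(568,68)])
```

```text
[[0.602 0.207 0.143]
 [0.621 0.039 0.143]
 [0.505 0.024 0.143]
 [0.485 0.191 0.143]] [0.55302494 0.1151607  0.143     ]
sizes [0.16918842 0.11679108 0.16766177 0.11889863]
yaw 0.11396699170569254 0.13170833325230555
lidFL [ 0.513  0.23  -0.018] 0.0028
lidFR? [0.504 0.025 0.136] 0.0029
lidBR [0.623 0.039 0.138] 0.0023
lidBL [0.602 0.208 0.14 ] 0.0027
lidFLfar [0.486 0.193 0.134] 0.0
hF [0.521 0.111 0.175] 0.0077
hB [0.589 0.119 0.175] 0.0017
barL [0.434 0.149 0.11 ] 0.0028
barR [0.444 0.049 0.113] 0.0021
tabRtop [0.58  0.023 0.188] 0.0016
tabLtop [0.54  0.209 0.189] 0.0066
```

```bash
cat >> h.py <<'E'
C=np.array([.5535,.115]);YAW=.118
def S(x,y,z): # stand frame (axis centre) -> world, z above table
    c,s=np.cos(YAW),np.sin(YAW);return np.array([C[0]+c*x-s*y,C[1]+s*x+c*y,z])
LIDOFF=np.array([.605,-.105]);LYAW=YAW-np.pi/2
E
python3 - <<'E'
from h import *
for nm,uv,z in[("viseBR",(252,133),.0),("viseBR",(252,133),.05),("viseBL",(222,127),0),("knob",(234,135),.02),("nut",(301,125),.0),("nutlow",(306,132),0),("ws",(308,150),0),("ringR",(290,153),0),("ringlow",(268,172),0),("cell3top",(297,189),.009)]: print(nm,z,np.round(onz("top",[uv],z)[0],3))
for nm,p,a in[("tabL",S(0,.05,.162),YAW+np.pi/2),("tabR",S(0,-.05,.162),YAW+np.pi/2),("tabR2",S(0,-.05,.162),YAW-np.pi/2),("lid",S(0,0,.154),YAW),("off",[*LIDOFF,.03],LYAW),("off+",[*LIDOFF,.03],LYAW+np.pi),("bar",S(-.118,0,.091),YAW+np.pi/2),("bar-",S(-.118,0,.091),YAW-np.pi/2),("bar40",S(-.1,0,.175),YAW-np.pi/2)]:
    q=ctrl.inverse_kinematics(list(p),list(quat(a)));print(nm,None if q is None else np.round(q,2))
E
```

```text
viseBR 0.0 [ 0.648 -0.03   0.   ]
viseBR 0.05 [ 0.634 -0.031  0.05 ]
viseBL 0 [0.662 0.046 0.   ]
knob 0.02 [0.637 0.014 0.02 ]
nut 0.0 [ 0.672 -0.152  0.   ]
nutlow 0 [ 0.654 -0.165  0.   ]
ws 0 [ 0.608 -0.17   0.   ]
ringR 0 [ 0.599 -0.126  0.   ]
ringlow 0 [ 0.55  -0.072  0.   ]
cell3top 0.009 [ 0.507 -0.143  0.009]
tabL [ 0.38  0.47 -0.92  1.82  0.43  1.07 -0.58]
tabR [ 0.36  0.37 -0.66  1.85  0.26  1.01 -0.28]
tabR2 [-1.18  0.75  1.38  1.91 -0.81  1.19 -2.53]
lid [ 0.3   0.39 -0.69  1.85  0.29  1.   -1.96]
off [-0.78  1.19  1.36  1.85 -1.25  1.28 -2.04]
off+ [ 0.52  0.62 -0.52  1.79  0.4   0.83 -0.08]
bar [ 0.53  0.34 -0.93  2.15  0.37  0.82 -0.51]
bar- [ 0.76  0.5  -1.23  2.14  0.61  0.92  2.43]
bar40 [ 0.8   0.31 -1.22  2.04  0.34  1.02  2.67]
```

Run:
```python
from h import *
im=cv2.imread("pics/top0.png");h=cv2.cvtColor(im,cv2.COLOR_BGR2HSV)
for r in (150,165,180,195,210,220):
    row=im[r,40:150].astype(int).sum(1);print(r,row[::4])
for nm,uv in dict(sc1=(75,145),sc2=(98,140),sd=(90,229),sdtip=(165,223),sdm=(128,228),e150=(66,150),e215=(57,215)).items(): print(nm,np.round(onz("top",[uv],0)[0],3))
for nm,p,a in[("lid",[.51,.345,.04],0),("lidpi",[.51,.345,.04],np.pi),("lid2",S(0,0,.154),YAW+np.pi)]:
    q=ctrl.inverse_kinematics(list(p),list(quat(a)));print(nm,None if q is None else np.round(q,2))
c=im[90:245,45:175];cv2.imwrite("pics/left.png",cv2.resize(c,None,fx=3.8,fy=3.8,interpolation=cv2.INTER_CUBIC))
```

```text
150 [172 183 184 160 150 165 461 431 436 431 419 424 431 421 415 429 425 418
 427 421 418 406 427 423 244 412 370 302]
165 [175 170 179 177 114 157 429 431 430 436 430 429 433 440 422 436 430 432
 423 430 429 417 430 435 317 298 360 300]
180 [162 179 157 175 197 265 427 428 430 431 433 431 434 425 422 416 430 429
 422 439 434 434 419 424 431 426 437 404]
195 [184 198 142 154 178 462 430 436 428 423 427 430 421 413 423 419 417 425
 417 436 424 424 440 430 434 435 421 225]
210 [179 176 183 169 170 429 426 433 441 431 444 436 422 411 429 434 440 431
 431 440 433 434 432 435 441 426 430 422]
220 [201 192 191 215 148 435 440 428 442 426 428 424 427 426 437 438 438 437
 425 431 428 437 428 429 422 429 433 428]
sc1 [0.608 0.418 0.   ]
sc2 [0.622 0.36  0.   ]
sd [0.397 0.361 0.   ]
sdtip [0.417 0.176 0.   ]
sdm [0.402 0.267 0.   ]
e150 [0.595 0.44  0.   ]
e215 [0.429 0.447 0.   ]
lid [-0.06  0.69 -0.77  1.78  0.6   0.92 -2.67]
lidpi [ 0.03  0.76 -0.92  1.77  0.72  0.98  0.39]
lid2 [ 0.49  0.48 -0.94  1.84  0.44  1.05  1.07]
```

View pics/left.png

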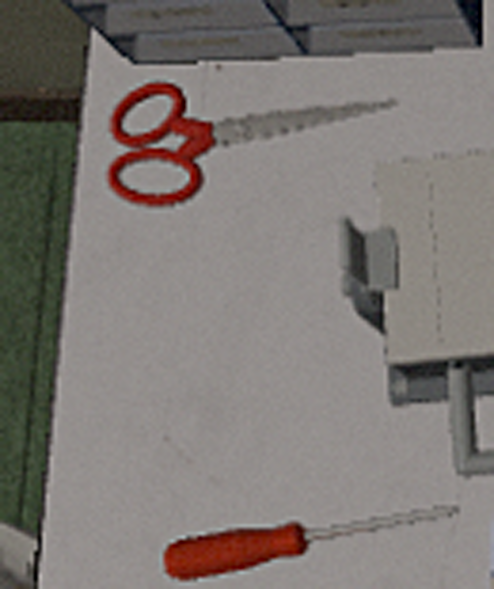

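The left side of the stand is free (x .42–.60, y .24–.44), so the lid will go there. Now I'll open the clips.

```bash
cat > s1.py <<'E'
from h import *
q=quat(YAW+np.pi/2)
ctrl.move_gripper(0.0,40)
ctrl.move_ptp(S(0,.045,.30),q)
def openclip(sg):
    ctrl.movel(S(0,sg*.05,.163),q,.12)
    f=[]
    for y in np.linspace(.07,.127,8):
        ctrl.movel(S(0,sg*y,.163),q,.05); f.append(np.round(ctrl.get_state()["ft_force"],1).tolist())
    print(f)
    ctrl.movel(S(0,sg*.1,.165),q,.1); ctrl.movel(S(0,sg*.08,.25),q,.2)
openclip(1)
ctrl.movel(S(0,-.045,.25),q,.2)
openclip(-1)
ctrl.movel(S(-.1,-.2,.35),q,.25)
for n in("top","side"): cv2.imwrite(f"pics/{n}1.png",ctrl.read_camera(n)[:,:,::-1])
a=cv2.imread("pics/top1.png")[110:220,110:260];b=cv2.imread("pics/side1.png")[110:220,210:330]
cv2.imwrite("pics/m1.png",np.hstack([cv2.resize(a,(450,330)),cv2.resize(b,(350,330))]))
print(ctrl.get_state()["time_s"],ctrl.get_state()["finger_gap"])
E
python3 s1.py
```

```text
[[-0.0, -0.3, 0.7], [-0.2, -1.2, -0.5], [0.1, -1.2, 0.3], [-0.8, -2.3, -0.4], [-0.5, -0.9, 0.5], [-0.2, -1.3, -1.3], [0.2, 0.2, -0.3], [0.4, -0.4, -0.2]]
[[0.1, 0.4, 0.4], [-0.2, -0.1, 0.8], [1.0, 0.6, -1.8], [0.0, 0.4, -0.4], [-1.0, 2.1, -0.3], [-0.5, 0.8, 0.0], [-0.2, 0.4, 0.4], [-0.0, 1.0, -0.0]]
15.3667 -2.8152097176537166e-05
```

View pics/m1.png

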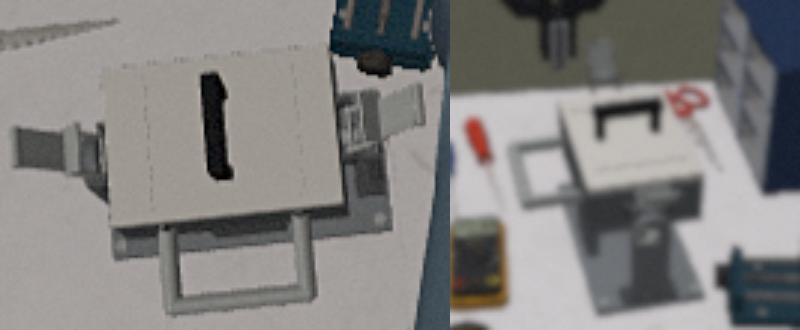

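Both clips are open: the tabs lie outwards at crop (35,148) and (405,105). Next is the lid.

```bash
cat > s2.py <<'E'
from h import *
def st(m):
    s=ctrl.get_state();print(m,round(s["time_s"],1),"gap",round(s["finger_gap"],4),"gf",round(s["grasp_force"],1),np.round(s["ft_force"],1),np.round(s["eef_pos"],3))
q=quat(YAW+np.pi)
ctrl.move_gripper(.06,80)
ctrl.move_ptp(S(0,0,.27),q)
ctrl.movel(S(0,0,.155),q,.12); st("at")
ctrl.move_gripper(0,80); st("grip")
ctrl.movel(S(0,0,.19),q,.08); st("lift")
ctrl.movel(S(0,0,.27),q,.15)
q2=quat(np.pi)
ctrl.movel([.51,.372,.27],q2,.15); st("over")
ctrl.movel([.51,.372,.055],q2,.12)
ctrl.movel([.51,.345,.05],q2,.08); st("low")
ctrl.movel([.51,.345,.031],q2,.05); st("down")
ctrl.move_gripper(.05); 
ctrl.movel([.51,.345,.2],q2,.2)
ctrl.movel([.45,.0,.35],q,.3)
for n in("top","side"): cv2.imwrite(f"pics/{n}2.png",ctrl.read_camera(n)[:,:,::-1])
a=cv2.imread("pics/top2.png")[100:270,40:380]
cv2.imwrite("pics/m2.png",cv2.resize(a,(800,400)))
for n in("top","side"):
    im,g=greens(n)
    for c,k in g:
        p=onz(n,[c],.009)[0]
        if p[1]>-.4: print(n,np.round(c,1),np.round(p,3))
st("end")
E
python3 s2.py
```

```text
at 18.0 gap 0.0599 gf 0.0 [-0.  -1.1  0.7] [0.554 0.115 0.156]
grip 18.5 gap 0.0125 gf 78.6 [-0.4 -0.7  3. ] [0.554 0.115 0.156]
lift 19.1 gap 0.0127 gf 78.0 [-0.5 -0.1 -0.9] [0.554 0.115 0.19 ]
over 21.7 gap 0.0127 gf 78.1 [-0.4  0.  -1.8] [0.511 0.371 0.27 ]
low 24.1 gap 0.0127 gf 78.0 [ 0.7  0.4 -1.9] [0.51  0.344 0.05 ]
down 24.6 gap 0.0126 gf 78.4 [-0.5 -0.   2.2] [0.51  0.345 0.031]
top [345.4 217.5] [ 0.44  -0.261  0.009]
top [322.3 212.6] [ 0.451 -0.205  0.009]
top [295.2 202.1] [ 0.475 -0.139  0.009]
side [239.9 284.8] [ 0.44  -0.261  0.009]
side [243.2 266.4] [ 0.451 -0.205  0.009]
side [250.5 247.5] [ 0.474 -0.142  0.009]
end 27.7 gap 0.0502 gf 0.0 [-0.   0.2 -0.8] [0.45  0.001 0.349]
```

View pics/m2.png

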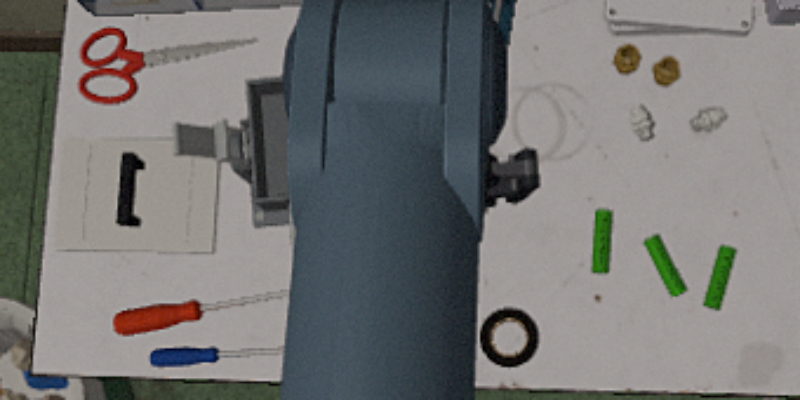

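The lid lies flat at crop (140,195), left of the stand, and the three cells haven't moved. Now I'll pick the cells, looking again before each one.

```bash
cat > s3.py <<'E'
from h import *
import sys
def st(m):
    s=ctrl.get_state();print(m,round(s["time_s"],1),"gap",round(s["finger_gap"],4),"gf",round(s["grasp_force"],1),np.round(s["ft_force"],1),np.round(s["eef_pos"],3));return s
def cells():
    im,g=greens("top");o=[]
    for c,k in g:
        p=onz("top",[c],.009)[0]
        if not(-.42<p[1]<-.03 and p[0]<.56):continue
        w=onz("top",k.reshape(-1,2),.012)[:,:2];vx,vy,_,_=cv2.fitLine(w.astype(np.float32),cv2.DIST_L2,0,.01,.01).ravel()
        o.append((p[:2],np.arctan2(vy*np.sign(vx),abs(vx)),np.ptp(w@[vx,vy])))
    return o
def side():
    _,g=greens("side");return [p for p in(onz("side",[c],.009)[0][:2] for c,k in g) if -.42<p[1]<-.03 and p[0]<.56]
qc=quat(YAW+np.pi)
ys=[.046,0,-.046][int(sys.argv[1]):]
for y in ys:
    cs=cells();sd=side()
    print([(np.round(p,3).tolist(),round(a,2),round(l,3)) for p,a,l in cs])
    if not cs:break
    p,a,l=min(cs,key=lambda c:c[0][1])
    near=min(sd,key=lambda s:np.linalg.norm(s-p)); print("side",np.round(near,3))
    assert np.linalg.norm(near-p)<.008 and .055<l<.085
    p=(p+near)/2; q=quat(a+np.pi)
    ctrl.move_gripper(.045,50)
    ctrl.move_ptp([*p,.15],q); ctrl.movel([*p,.004],q,.12)
    ctrl.move_gripper(0,50); ctrl.movel([*p,.06],q,.15)
    if st("picked")["finger_gap"]<.01: print("MISSED");break
    ctrl.movel([*p,.25],q,.25); ctrl.movel(S(0,y,.25),qc,.25)
    if st("over")["finger_gap"]<.01: print("LOST");break
    ctrl.movel(S(0,y,.15),qc,.2);ctrl.movel(S(0,y,.096),qc,.08); st("in")
    ctrl.move_gripper(.026); ctrl.movel(S(0,y,.25),qc,.2)
st("end")
ctrl.movel([.45,-.1,.35],qc,.3)
for n in("top","side"): cv2.imwrite(f"pics/{n}3.png",ctrl.read_camera(n)[:,:,::-1])
a=cv2.imread("pics/top3.png")[90:270,80:380]
cv2.imwrite("pics/m3.png",cv2.resize(a,(800,480)))
E
python3 s3.py 0
```

```text
[([0.441, -0.261], np.float32(-0.28), np.float64(0.064)), ([0.451, -0.205], np.float32(0.47), np.float64(0.063)), ([0.475, -0.139], np.float32(-0.05), np.float64(0.064))]
side [ 0.44  -0.261]
picked 31.5 gap 0.0171 gf 50.2 [-0.7 -0.2 -1.7] [ 0.44  -0.261  0.06 ]
over 34.3 gap 0.0167 gf 50.1 [-0.6  0.4 -0.5] [0.548 0.159 0.25 ]
in 35.8 gap 0.0173 gf 50.2 [ 0.5  0.1 -0.4] [0.548 0.161 0.095]
[([0.451, -0.205], np.float32(0.47), np.float64(0.063)), ([0.475, -0.139], np.float32(-0.06), np.float64(0.064))]
side [ 0.451 -0.205]
picked 41.1 gap 0.0174 gf 50.0 [-0.5  0.9 -0.2] [ 0.45  -0.205  0.06 ]
over 43.5 gap 0.0169 gf 50.0 [ 0.4 -0.7 -0.9] [0.553 0.114 0.249]
in 45.0 gap 0.017 gf 50.1 [ 0.3 -0.7  0.1] [0.553 0.115 0.095]
[([0.475, -0.139], np.float32(-0.06), np.float64(0.064))]
side [ 0.474 -0.142]
picked 49.9 gap 0.017 gf 49.9 [ 0.4 -0.6 -1.3] [ 0.474 -0.141  0.06 ]
over 51.9 gap 0.0172 gf 49.9 [-0.2 -0.8 -0.3] [0.558 0.068 0.249]
in 53.4 gap 0.0172 gf 50.0 [-0.2  0.8 -0.5] [0.559 0.07  0.095]
end 54.5 gap 0.026 gf 0.0 [ 0.6 -1.3 -0.3] [0.558 0.069 0.249]
```

View pics/m3.png

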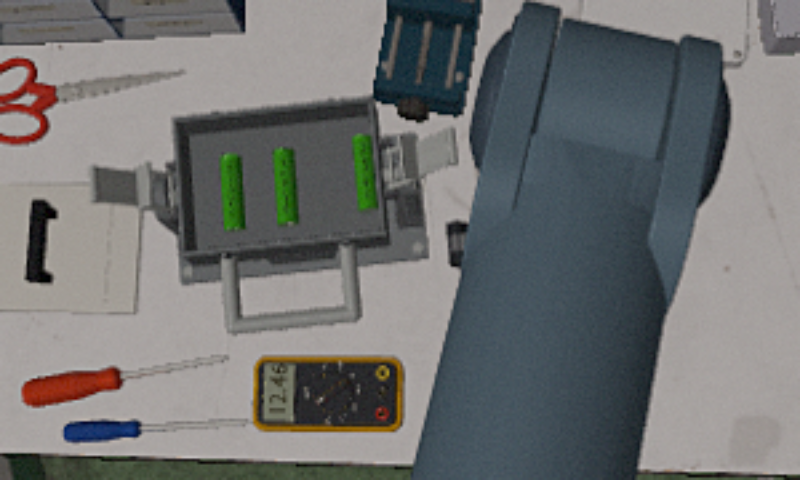

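All three cells are in the crate, at crop (232,190), (286,185) and (365,172). Now I'll pick up the lid and hover it over the crate.

```bash
cat > s4.py <<'E'
from s2h import *
q=quat(YAW+np.pi);q2=quat(np.pi)
ctrl.move_gripper(.05,90)
ctrl.movel([.45,.15,.35],q,.3)
ctrl.movel([.51,.345,.2],q2,.25)
ctrl.movel([.51,.345,.031],q2,.12); ctrl.move_gripper(0,90); st("grip")
ctrl.movel([.51,.345,.05],q2,.08);ctrl.movel([.51,.372,.055],q2,.08)
ctrl.movel([.51,.372,.27],q2,.15); st("up")
ctrl.movel(S(0,0,.27),q,.15);ctrl.movel(S(0,0,.20),q,.1);st("hover")
for n in("top","side"): cv2.imwrite(f"pics/{n}4.png",ctrl.read_camera(n)[:,:,::-1])
a=cv2.imread("pics/top4.png")[110:220,110:260];b=cv2.imread("pics/side4.png")[110:220,210:330]
cv2.imwrite("pics/m4.png",np.hstack([cv2.resize(a,(450,330)),cv2.resize(b,(350,330))]))
E
(echo "from h import *"; sed -n '/^def st/,/^    s=/p' s2.py) > s2h.py; python3 s4.py
```

```text
grip 60.8 gap 0.0126 gf 89.4 [-0.8 -0.6  3.2] [0.51  0.345 0.032]
up 63.2 gap 0.012 gf 88.7 [ 0.3  0.7 -2.7] [0.51  0.371 0.269]
hover 66.0 gap 0.0125 gf 88.7 [-0.2 -0.5 -0.7] [0.554 0.115 0.2  ]
```

View pics/m4.png

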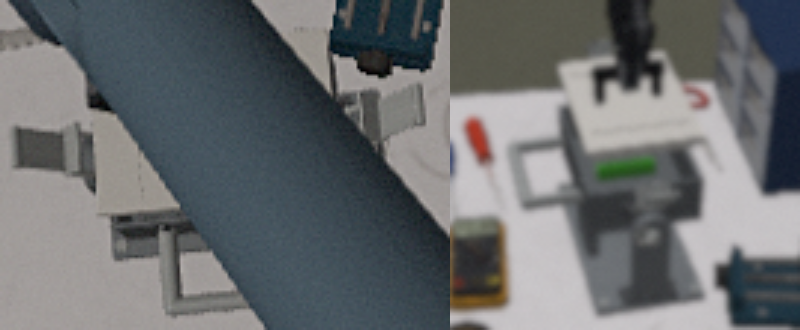

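The lid hangs level and square over the mouth, with its front edge parallel to the crate's. Seat it.

```bash
cat > s5.py <<'E'
from s2h import *
q=quat(YAW+np.pi)
for z in(.175,.168,.163,.159,.156,.1545):
    ctrl.movel(S(0,0,z),q,.04); s=st("z%.4f"%z)
    if s["ft_force"][2]>15: break
ctrl.move_gripper(.05); st("rel"); ctrl.movel(S(0,0,.27),q,.15)
ctrl.movel([.42,-.15,.35],q,.3)
for n in("top","side"): cv2.imwrite(f"pics/{n}5.png",ctrl.read_camera(n)[:,:,::-1])
a=cv2.imread("pics/top5.png")[110:220,110:260];b=cv2.imread("pics/side5.png")[110:220,210:330]
cv2.imwrite("pics/m5.png",np.hstack([cv2.resize(a,(450,330)),cv2.resize(b,(350,330))]))
E
sed -i 's/np.round(s\["eef_pos"\],3))$/&;return s/' s2h.py; cat s2h.py; python3 s5.py
```

```text
from h import *
def st(m):
    s=ctrl.get_state();print(m,round(s["time_s"],1),"gap",round(s["finger_gap"],4),"gf",round(s["grasp_force"],1),np.round(s["ft_force"],1),np.round(s["eef_pos"],3));return s
z0.1750 66.9 gap 0.0125 gf 88.7 [-0.2 -0.2 -2.7] [0.554 0.115 0.175]
z0.1680 67.2 gap 0.0124 gf 88.7 [ 0.6  0.2 -2.3] [0.553 0.115 0.168]
z0.1630 67.5 gap 0.012 gf 88.7 [ 0.4 -0.1 -2.1] [0.553 0.115 0.163]
z0.1590 67.7 gap 0.0123 gf 88.7 [ 0.2 -0.  -2.1] [0.553 0.115 0.159]
z0.1560 68.0 gap 0.0124 gf 89.2 [0.2 0.2 2.4] [0.554 0.115 0.157]
z0.1545 68.2 gap 0.0122 gf 90.3 [-3.  -1.6 10. ] [0.554 0.115 0.157]
rel 68.7 gap 0.05 gf 0.0 [ 0.6 -0.3  0.3] [0.553 0.115 0.154]
```

View pics/m5.png

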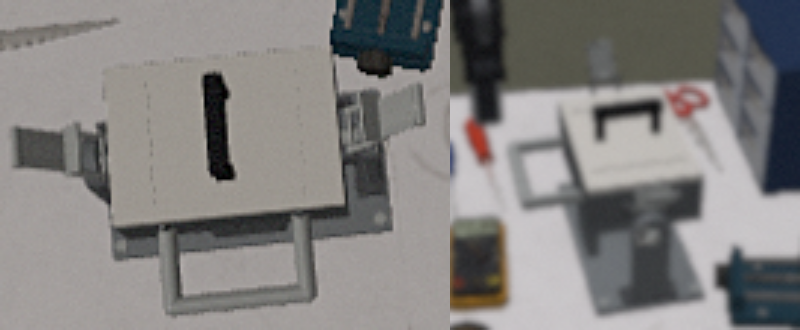

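The lid is seated flush. Next I'll swing the clips shut along their arcs.

```bash
cat > s6.py <<'E'
from s2h import *
import sys
q=quat(YAW+np.pi/2)
ctrl.move_gripper(0,40)
def shut(sg):
    P=lambda t,dy=0,dz=0:S(0,sg*(.093+.075*np.sin(t)+.002*np.cos(t)+.0115+dy),.115+.075*np.cos(t)-.012+dz)
    a=P(.95,.02);ctrl.move_ptp([*a[:2],.30],q);ctrl.movel(a,q,.15)
    f=[]
    for t in np.arange(.95,-.06,-.07):
        ctrl.movel(P(t),q,.05);F=ctrl.get_state()["ft_force"];l=F[1]*sg;f.append((round(t,2),round(l,1),round(F[2],1)))
        if abs(l)>14 and t<.1 or np.linalg.norm(F)>30: print("stop");break
    print(f)
    ctrl.movel(P(t,.03),q,.1);ctrl.movel(P(t,.04,.11),q,.2)
shut(-1)
ctrl.movel(S(0,-.1,.32),q,.3)
shut(1)
ctrl.movel(S(-.1,.1,.35),q,.3);ctrl.move_ptp([.42,-.15,.35],q)
st("end")
for n in("top","side"): cv2.imwrite(f"pics/{n}6.png",ctrl.read_camera(n)[:,:,::-1])
a=cv2.imread("pics/top6.png")[110:220,110:260];b=cv2.imread("pics/side6.png")[110:220,210:330]
cv2.imwrite("pics/m6.png",np.hstack([cv2.resize(a,(450,330)),cv2.resize(b,(350,330))]))
E
python3 s6.py
```

```text
[(np.float64(0.95), np.float64(-0.3), np.float64(-0.1)), (np.float64(0.88), np.float64(0.7), np.float64(0.2)), (np.float64(0.81), np.float64(-0.2), np.float64(-0.4)), (np.float64(0.74), np.float64(-0.0), np.float64(0.2)), (np.float64(0.67), np.float64(1.6), np.float64(1.1)), (np.float64(0.6), np.float64(2.6), np.float64(2.1)), (np.float64(0.53), np.float64(2.7), np.float64(2.9)), (np.float64(0.46), np.float64(3.1), np.float64(2.1)), (np.float64(0.39), np.float64(2.8), np.float64(2.2)), (np.float64(0.32), np.float64(0.5), np.float64(1.9)), (np.float64(0.25), np.float64(0.8), np.float64(0.8)), (np.float64(0.18), np.float64(0.4), np.float64(1.0)), (np.float64(0.11), np.float64(0.2), np.float64(1.0)), (np.float64(0.04), np.float64(1.3), np.float64(0.6)), (np.float64(-0.03), np.float64(1.8), np.float64(-0.1))]
[(np.float64(0.95), np.float64(-0.5), np.float64(1.3)), (np.float64(0.88), np.float64(0.2), np.float64(-0.8)), (np.float64(0.81), np.float64(0.1), np.float64(0.3)), (np.float64(0.74), np.float64(0.4), np.float64(0.3)), (np.float64(0.67), np.float64(0.9), np.float64(1.1)), (np.float64(0.6), np.float64(2.1), np.float64(1.1)), (np.float64(0.53), np.float64(2.0), np.float64(1.1)), (np.float64(0.46), np.float64(1.1), np.float64(1.8)), (np.float64(0.39), np.float64(1.7), np.float64(1.3)), (np.float64(0.32), np.float64(0.7), np.float64(1.8)), (np.float64(0.25), np.float64(-0.1), np.float64(0.8)), (np.float64(0.18), np.float64(-0.3), np.float64(0.8)), (np.float64(0.11), np.float64(-0.1), np.float64(0.0)), (np.float64(0.04), np.float64(1.5), np.float64(0.4)), (np.float64(-0.03), np.float64(6.2), np.float64(-2.3))]
end 90.0 gap 0.0 gf 0.0 [ 0.1  0.  -0.2] [ 0.421 -0.148  0.35 ]
```

View pics/m6.png

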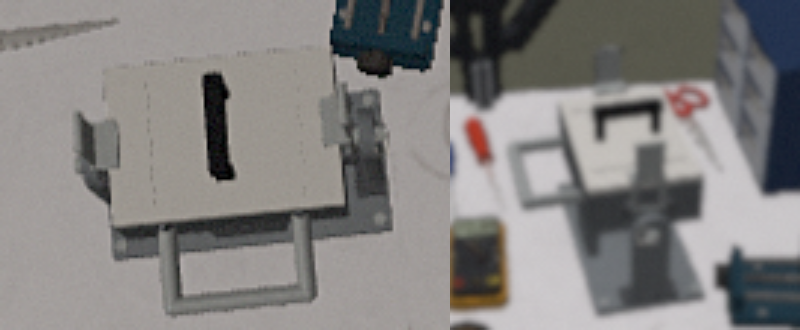

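Both clips look shut, the hooks at crop (105,143) and (333,115), as in the first picture. I'll check with image differences before tilting.

Run:
```python
from h import *
for n,rs in dict(top=[("L",133,150,145,180),("R",215,240,135,165)],side=[("L",258,272,122,142),("R",272,286,155,185)]).items():
    a,b,o=[cv2.cvtColor(cv2.imread(f"pics/{n}{i}.png"),cv2.COLOR_BGR2GRAY).astype(np.float32) for i in(0,6,5)]
    for nm,x0,x1,y0,y1 in rs:
        s=np.s_[y0:y1,x0:x1];print(n,nm,"diff shut",np.abs(a[s]-b[s]).mean(),"diff open",np.abs(a[s]-o[s]).mean(),"shift",np.round(cv2.phaseCorrelate(a[s].copy(),b[s].copy()),2) if 0 else cv2.phaseCorrelate(a[s].copy(),b[s].copy()))
for z,t in((.091,0),(.19,.7)):
    for a in(np.pi/2,): print(np.round(ctrl.inverse_kinematics(list(S(-.118*np.cos(t)+.0,0,z)),list(quat(YAW+a))),2))
```

```text
top L diff shut 13.514286 diff open 25.465546 shift ((0.06768986912882191, 0.043041177009840226), 1.0557313079451338)
top R diff shut 13.162666 diff open 24.054667 shift ((0.5923408687163967, 0.12501086007195283), 1.0023466313680014)
side L diff shut 2.8214285 diff open 12.221429 shift ((0.5538260315353671, -0.000355763757280414), 1.003043854633967)
side R diff shut 3.147619 diff open 41.2 shift ((0.5090578629122398, 0.08494597996320863), 0.9917607858445909)
[ 0.61  0.37 -1.02  2.15  0.43  0.84 -0.57]
[ 0.65  0.23 -1.03  2.01  0.23  1.03 -0.38]
```

The clips match the original shut pictures to within about half a pixel. Now the tilt.

```bash
cat > s7.py <<'E'
from s2h import *
q=quat(YAW+np.pi/2)
B=lambda t,dz=0:S(-.119*np.cos(.1264+t),0,.095+.119*np.sin(.1264+t)-.019+dz)
if __name__=="__main__":
    ctrl.move_gripper(.04,80)
    ctrl.move_ptp(B(0,.12),q);ctrl.movel(B(0),q,.12);st("at")
    ctrl.move_gripper(0,80);st("grip")
    for t in np.linspace(0,.698,15)[1:]:
        ctrl.movel(B(t),q,.06);s=ctrl.get_state()
        if s["finger_gap"]<.009 or np.linalg.norm(s["ft_force"])>40: st("trouble %.2f"%t);break
    st("top")
    ctrl.pause(.3);cv2.imwrite("pics/side7.png",ctrl.read_camera("side")[:,:,::-1]);cv2.imwrite("pics/top7.png",ctrl.read_camera("top")[:,:,::-1])
    b=cv2.imread("pics/side7.png")[110:220,210:330];cv2.imwrite("pics/m7.png",cv2.resize(b,(600,550),interpolation=cv2.INTER_CUBIC))
    st("hold")
E
python3 s7.py
```

```text
at 92.9 gap 0.0402 gf 0.0 [ 0.3 -0.9 -0. ] [0.437 0.101 0.092]
grip 93.2 gap 0.0115 gf 78.2 [ 0.5 -0.8  4.7] [0.437 0.101 0.092]
top 96.7 gap 0.0109 gf 78.5 [-11.1  -0.1   2.8] [0.469 0.105 0.163]
hold 97.1 gap 0.0114 gf 78.4 [-10.1  -0.1   3.4] [0.469 0.105 0.163]
```

View pics/m7.png

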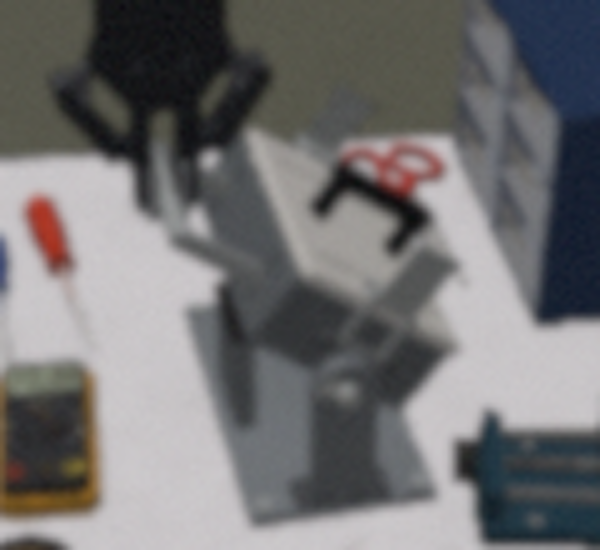

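Run:
```python
from h import *
for t in(.6,.7,.785):
    o=[]
    for x,y,h in[(-.06,-.085,.048),(.06,-.085,.048),(-.06,.085,.048)]:
        o.append(S(x*np.cos(t)+h*np.sin(t),y,.095+h*np.cos(t)-x*np.sin(t)))
    print(t,np.round((proj("side",o)-[210,110])*5))
```

```text
0.6 [[295. 268.]
 [455. 340.]
 [238. 120.]]
0.7 [[308. 264.]
 [454. 350.]
 [249. 116.]]
0.785 [[319. 261.]
 [453. 359.]
 [259. 113.]]
```

The picture shows the lid's corners at crop (250,125), (310,272) and (455,348), which corresponds to about 0.69 rad. I'll hold it, then lower.

```bash
cat > s8.py <<'E'
from s7 import *
ctrl.pause(2.0);st("held")
for t in np.linspace(.698,0,15)[1:]: ctrl.movel(B(t),q,.06)
st("level")
for d in(-.002,-.004,-.006):
    ctrl.movel(B(0,d),q,.03)
    if st("press")["ft_force"][2]>12: break
ctrl.movel(B(0),q,.03)
ctrl.move_gripper(.04);ctrl.movel(B(0,.15),q,.15)
ctrl.move_ptp([.42,-.2,.35],q);ctrl.pause(.3);st("end")
for n in("top","side"): cv2.imwrite(f"pics/{n}8.png",ctrl.read_camera(n)[:,:,::-1])
a=cv2.imread("pics/top8.png")[110:270,110:290];b=cv2.imread("pics/side8.png")[110:220,210:330]
cv2.imwrite("pics/m8.png",np.hstack([cv2.resize(a,(440,390)),cv2.resize(b,(360,390))]))
for n in("top","side"):
    a,b=[cv2.cvtColor(cv2.imread(f"pics/{n}{i}.png"),cv2.COLOR_BGR2GRAY).astype(np.float32) for i in(6,8)]
    s=np.s_[125:215,130:245] if n=="top" else np.s_[120:185,228:300]
    print(n,np.abs(a[s]-b[s]).mean(),cv2.phaseCorrelate(a[s].copy(),b[s].copy()))
E
python3 s8.py
```

```text
held 99.1 gap 0.0113 gf 78.4 [-10.7   0.9   3.2] [0.469 0.105 0.163]
level 102.6 gap 0.0114 gf 87.2 [-3.6 -1.3  7.9] [0.438 0.101 0.092]
press 102.9 gap 0.0111 gf 89.3 [-9.7 -3.4 25.6] [0.438 0.101 0.092]
end 106.2 gap 0.0402 gf 0.0 [0.3 0.5 0.1] [ 0.42  -0.199  0.35 ]
top 4.2434783 ((0.023001063536050026, -0.3439163342940006), 0.9906837293836805)
side 10.908761 ((0.5814185044791316, -0.02489629183326514), 0.7877135913313171)
```

View pics/m8.png

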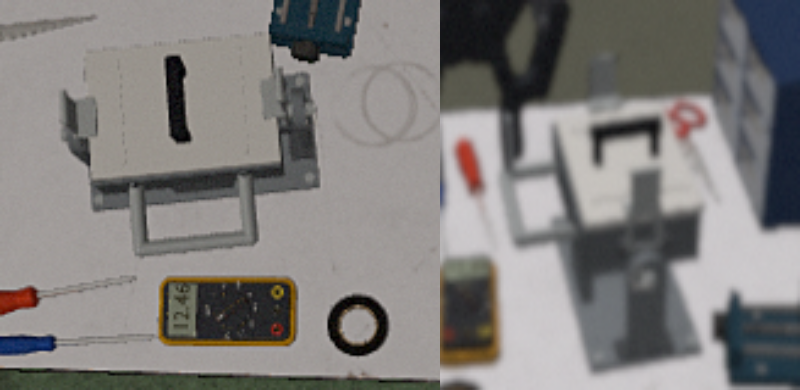

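The final picture shows the crate level, the clips shut, and the meter and tape where they were. The bar was pressed against its stop with 25 N, which confirms the crate is level. Handing in.

```bash
python3 -c "
from bench import ctrl
print(ctrl.sign_off())"
```

```text
the job is handed in; nothing more can be done
None
```

The tilt test is finished and handed in, with no verdict returned: three cells are in the crate, the lid is seated, both clips are shut, and the crate was held at about 40° for over two seconds, then brought back level and let go, with the meter and tape roll where they were.

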